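# Tip tool bits out of a corner-notched tray and seat the tray on its stand

## Task

Lift the loaded tray by its handle and tip it about its notched corner so that all three tool bits slide out through the notch into the grey bin, not over the sides or the back, and without touching the bits with the gripper. Then set the empty tray gently on its stand, fully down with both pegs through its ears, and let go. Leave everything else on the bench where it is.

Things in the scene. Friction and masses are not known exactly. Their poses are not given: they have to be found in the camera images.
- tray: Loose dark sheet-steel tray, 0.35 to 0.6 kg: a 120 mm square set cornerwise, 4 mm floor, 3 mm walls 25 mm high, two ears and a bar handle. Origin: centre of its underside; z up; x along the diagonal to the notched corner, y along the other diagonal; corners 85 mm out. Starts on the bench, the bits lying inside, notch roughly away from the robot (+x).
- spout (a point): Tip of the tray's notched corner, on the underside, 85 mm from the tray's origin along its x. Here both walls stop 48 mm short of the corner: a 68 mm wide opening, the floor flat up to the tip.
- handle (a point): Middle of the tray's bar handle, 80 mm above the tray's underside, over its centre. The bar runs along the tray's y on two end posts, 178 mm long, flat-sided, 12 mm wide (along the tray's x), 18 mm high (71 to 89 mm above the underside).
- hole_l (a point): Centre, on the underside, of the round 14.5 mm through-hole in the tray's ear at its +y corner, 100 mm from the tray's origin. The ears are 36 x 36 mm, 4 mm thick, level with the floor.
- hole_r (a point): The same hole in the ear at the tray's -y corner, 100 mm from the tray's origin.
- bin: Open square grey plastic bin fixed to the bench, 180 x 180 mm outside, 60 mm high, walls and floor about 4 mm. Origin: centre of its underside; x and y parallel to its sides.
- stand: The tray's cross-shaped grey steel stand, fixed to the bench, flat top 30 mm above it: one arm 236 x 50 mm along its y, one 130 x 60 mm along its x. Origin: centre of its underside. Seated, the tray lies flat on the top, underside 30 mm above the bench, its y parallel to the stand's; either way round fits.
- pegs_nominal (a point): Middle of the stand's top, 30 mm above the bench. Two upright pegs, 12 mm across, 18 mm tall, the upper 8 mm tapering to 6 mm, stand at the stand's y = +100 and -100 mm in short slots. Both are clamped at the same x, up to 10 mm either way from this point's x: this point does not show where, so look or feel for them. A push under 30 N does not shift them.
- bit0_mid (a point): Centre of a square bright-steel tool bit (one of three alike), 60 x 14 x 14 mm, about 0.09 kg, x along its length, slightly oily: it slides on the tray when the floor is tipped by more than about 15 degrees, and along the walls towards the notch from about 30; 40 to 45 usually clears the tray.
- bit1_mid (a point): Centre of a square bright-steel tool bit (one of three alike), 60 x 14 x 14 mm, about 0.09 kg, x along its length, slightly oily: it slides on the tray when the floor is tipped by more than about 15 degrees, and along the walls towards the notch from about 30; 40 to 45 usually clears the tray.
- bit2_mid (a point): Centre of a square bright-steel tool bit (one of three alike), 60 x 14 x 14 mm, about 0.09 kg, x along its length, slightly oily: it slides on the tray when the floor is tipped by more than about 15 degrees, and along the walls towards the notch from about 30; 40 to 45 usually clears the tray.
- case_a: Bystander: mint tool case, 130 x 34 x 30 mm, x along its length, origin at the centre of its underside. Not to be moved.
- case_b: Bystander: mint tool case, 130 x 34 x 30 mm, x along its length, origin at the centre of its underside. Not to be moved.
- case_c: Bystander: mint tool case, 130 x 34 x 30 mm, x along its length, origin at the centre of its underside. Not to be moved.
- clear_case: Bystander: clear plastic cutter case, 120 x 32 x 30 mm, x along its length, origin at the centre of its underside. Not to be moved.
- sanding_block: Bystander: white and black sanding block, 100 x 70 x 28 mm, x along its length, origin at the centre of its underside. Not to be moved.
- capped_tube: Bystander: clear tube with a red cap, about 140 mm long, 32 mm high, x along its length, origin at the centre of its underside. Not to be moved.
- v_block: Bystander fixed to the bench: steel V-block, 110 x 100 x 70 mm, origin at the centre of its underside.

How it is judged:
On the way, in this order (a step that is already met when the one before it is completed fails the run):
1. all three bits are in the bin (x of bit0_mid in the frame of bin between -0.086 and 0.086 m and y of bit0_mid in the frame of bin between -0.086 and 0.086 m and z of bit0_mid in the frame of bin between 0 and 0.055 m and x of bit1_mid in the frame of bin between -0.086 and 0.086 m and y of bit1_mid in the frame of bin between -0.086 and 0.086 m and z of bit1_mid in the frame of bin between 0 and 0.055 m and x of bit2_mid in the frame of bin between -0.086 and 0.086 m and y of bit2_mid in the frame of bin between -0.086 and 0.086 m and z of bit2_mid in the frame of bin between 0 and 0.055 m), for 0.2 s.
2. the tray is seated on its stand (z of tray in the frame of stand between 0.026 and 0.0335 m and horizontal distance between tray and stand below 0.0125 m and angle between tray's own z axis and vertical below 0.035 rad and angle between the y axis of tray and the y axis of stand, either way round below 0.06 rad), for 0.2 s.
At the end, for the whole second after the job is handed in: The middles of all three bits are inside the bin's walls, under 55 mm above its underside. The released tray rests on the stand: under 3.5 mm above its top, within 12.5 mm of its centre, level within 2 degrees, within 3.4 degrees of the peg line (either way round). All at rest (all of step 1 and all of step 2 and linear speed of tray below 0.02 m/s and linear speed of each of bit0, bit1, bit2 below 0.03 m/s); the robot touches nothing.
It fails at once if the gripper touches a tool bit (contact force between the fingers and bit0 above 1 N or contact force between the fingers and bit1 above 1 N or contact force between the fingers and bit2 above 1 N).
It fails at once if the tray is tipped sideways or backwards by more than 30 degrees (angle between tray's own y axis and vertical below 1.05 rad or angle between tray's own y axis and vertical above 2.09 rad or angle between tray's own x axis and vertical below 1.05 rad).
It fails at once if the tray is set down hard on the stand (over 90 N) (contact force between tray and stand above 90 N).
It fails at once if a bystander is moved by more than 25 mm (distance of any of case_a, clear_case, case_b, case_c, sanding_block, capped_tube from where it was at the start of the episode above 0.025 m).
It also fails if it takes over 54 s, if anything falls off the work surface, if the arm or the gripper's body presses on something with over 40 N, if the wrist force passes 120 N, or if a joint passes its speed limit or range.

## Robot

A 6-joint arm with a two-finger parallel gripper is mounted at the origin on the work surface. World frame = base frame: x ahead of the robot, y to its left, z up, the work surface at z = 0. Lengths are in m, angles in rad, forces in N, time in s.
With the tool pointing down it reaches from about 0.325 to 0.775 m from the base axis. Payload 5.5 kg.
Tool frame: the origin (TCP) lies between the finger pads; the fingertips stand 8 mm ahead of it and the grasp point (between the pads) lies 11 mm behind it (tcp_to_tips is the distance from the TCP to the fingertips, in m); z points along the fingers, y is the direction in which the jaws open and shut (so a half turn about z gives the same grasp; the last joint's range is limited). The gripper opens to 88 mm and grips with 3 to 60 N. Pads are 20 mm wide; open, the fingers measure 115 mm over their backs; the gripper's body (75 mm by 178 mm) begins 61 mm behind the grasp point.
Start: joints at [1.086, 0.091, 1.231, -0, 1.82, -0.057], TCP at [0.249, 0.546, 0.231] pointing down, gripper open.
Joint ranges: [-2.87, 2.87], [-0.86, 2.18], [0.17, 2.46], [-1.51, 4.65], [0.06, 2.69], [-2.65, 2.65]. Speed limits (rad/s): [2.57, 2.57, 3.01, 3.14, 3.14, 3.14].

## Interface

Orientations are given as a unit quaternion [w, x, y, z].
In Python, from bench import * gives the robot as it stands. Calls block until the motion is done:
- move_to(position, orientation): joint-space move of the TCP to a pose.
- move_l(position, speed=0.15, orientation=None): straight line of the TCP; orientation=None keeps the orientation; speed is the mean speed in m/s.
- movej(angles): joint-space move.
- gripper_open() and close(): open the fingers fully, or close them until they stop; the grip force is fixed at half the most.
- hold(seconds).
- inverse_kinematics(position, orientation): joint angles nearest the present ones, or None.
- state(): the state.
- get_image(name): name is "scene" or "top"; returns a dict with "frame" (420x560x3 uint8, blue, green, red), "depth" (420x560 float32, m along the optical axis (not along the pixel's ray), 0 where there is no reading), "camera_matrix" (3x3 intrinsics, pixels), "view" (4x4, takes a point from world to camera coordinates). Camera axes: x right, y up, looking along -z (the intrinsics and any distortion apply to the point x, -y, -z); pixel columns grow to the right and rows downward; lengths in m; the calibration is good to about 2 mm. A picture is of the moment at which its call begins.
A pose or a line that the arm cannot do raises IKError and nothing moves.
- job_done(): hands the job in, once; it reports no verdict.
The state is a dict: "time": time; "joint_pos": joint angles; "dq": joint speeds; "joint_torque": joint torques, N m; "ee_pos": TCP position; "ee_rot": TCP orientation; "ft_force": force on the tool from outside, world axes, zero at the start; "moment": the same for the moment, N m; "finger_gap": finger opening in m.
Only numpy, scipy, OpenCV 4.12 (cv2) and the standard library are available. Lean on these libraries where they do the work, as an engineer would, in place of code of your own. Each camera call takes 0.05 s, during which the arm holds its last target. There are 200 camera calls.

## Working session

There is one attempt and no reset: what is moved stays moved. The work goes in short steps, each a Python script; the robot and the scene stay as the last script left them, time stands still between calls to the robot, and variables do not carry over. Pictures are saved under pics/ and viewed, about 8 in all and at most 12, crops included, and the job is handed in when it is done.

```bash
mkdir -p pics; ls
cat > h.py <<'E'
from bench import *
import numpy as np, cv2
def snap(n,name,crop=None,s=1):
    g=get_image(n); np.savez(f'{name}.npz',**{k:np.array(v) for k,v in g.items()})
    save(g['frame'],name,crop,s); return g
def save(f,name,crop=None,s=1):
    if crop: f=f[crop[1]:crop[3],crop[0]:crop[2]]
    cv2.imwrite(f'pics/{name}.png',cv2.resize(f,None,fx=s,fy=s,interpolation=cv2.INTER_CUBIC))
def ray(g,u,v):
    K=g['camera_matrix'];V=np.array(g['view']);d=np.array([(u-K[0,2])/K[0,0],-(v-K[1,2])/K[1,1],-1])
    R=V[:3,:3];return -R.T@V[:3,3],R.T@d
def atz(g,u,v,z):
    c,d=ray(g,u,v);return c+d*(z-c[2])/d[2]
def dep(g,u,v):
    c,d=ray(g,u,v);return c+d*g['depth'][int(round(v)),int(round(u))]
E
python3 - <<'E'
from h import *
g=snap('top','t0',s=1.4);snap('scene','s0',s=1.4)
print(state());print(g['camera_matrix'],g['view'])
E
```

```text
pics
{'time': 0.1, 'joint_pos': array([ 1.08628258e+00,  9.17910535e-02,  1.23174850e+00,  2.20985019e-05,
        1.81976907e+00, -5.66940207e-02]), 'dq': array([-0.00041871, -0.00264057, -0.00523111,  0.00038878,  0.00139658,
        0.00080698]), 'joint_torque': array([ 2.24317999e-03, -4.47858059e+01, -4.07567632e+01,  6.99024601e-02,
        2.84711161e-02, -1.08701340e-04]), 'ee_pos': array([0.24881389, 0.54571713, 0.22962502]), 'ee_rot': array([-2.39672539e-04,  2.12279532e-01,  9.77208608e-01, -8.23901406e-04]), 'ft_force': array([ 0.01883523, -0.17828807, -0.6217803 ]), 'moment': array([-0.0090129 ,  0.03139478, -0.0398964 ]), 'finger_gap': 0.08755909558490736}
[[386.94536926   0.         276.64186125]
 [  0.         386.94536926 217.17009509]
 [  0.           0.           1.        ]] [[-0.02869355 -0.99957701  0.00474159  0.09349781]
 [ 0.99604264 -0.02819228  0.08428669 -0.54976933]
 [-0.08411736  0.00714131  0.99643026 -1.13620038]
 [ 0.          0.          0.          1.        ]]
```

View pics/t0.png

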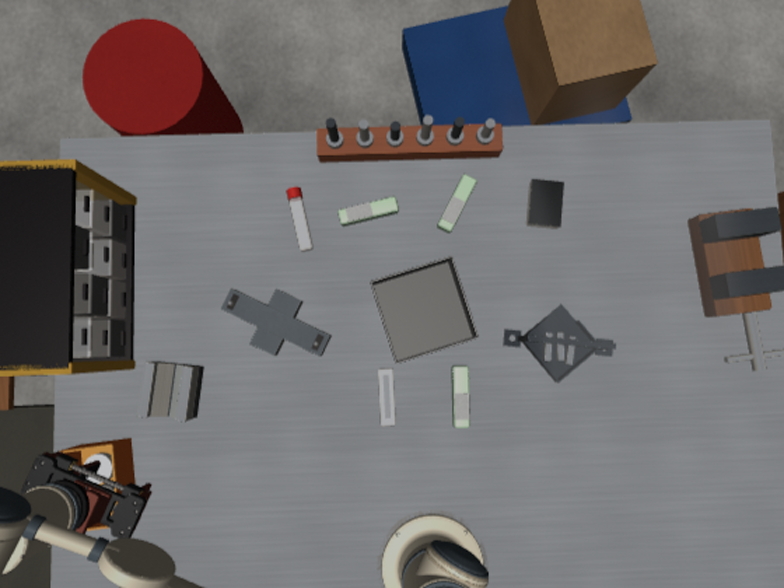

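View pics/s0.png

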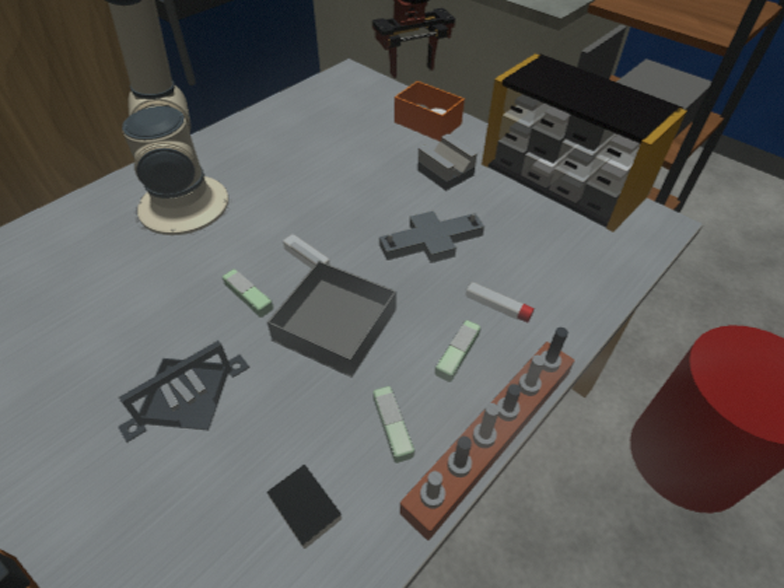

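Run:
```python
import cv2,numpy as np
a=np.load('t0.npz')['frame']
r=lambda x0,y0,w,h,s:cv2.resize(a[y0:y0+h,x0:x0+w],None,fx=s,fy=s,interpolation=cv2.INTER_CUBIC)
A=r(350,208,100,75,7)
B=r(150,196,100,75,7)
cv2.imwrite('pics/c_tray.png',A);cv2.imwrite('pics/c_stand.png',cv2.convertScaleAbs(B,alpha=1.6))
C=r(255,175,100,90,6);cv2.imwrite('pics/c_bin.png',C)
```

```text
(no output)
```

View pics/c_tray.png

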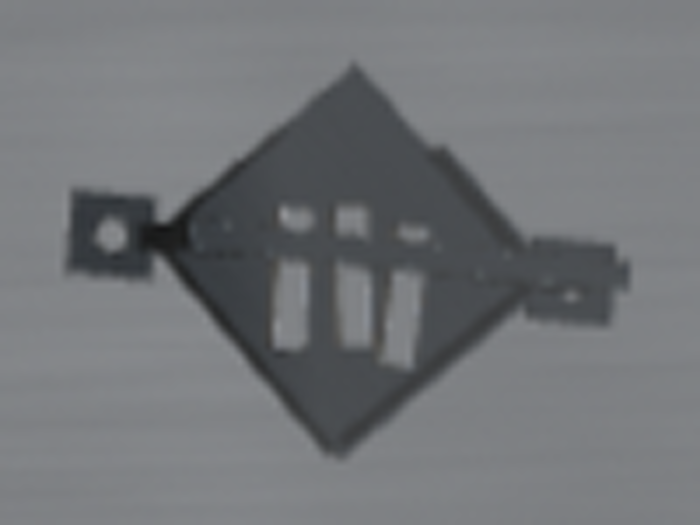

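View pics/c_stand.png

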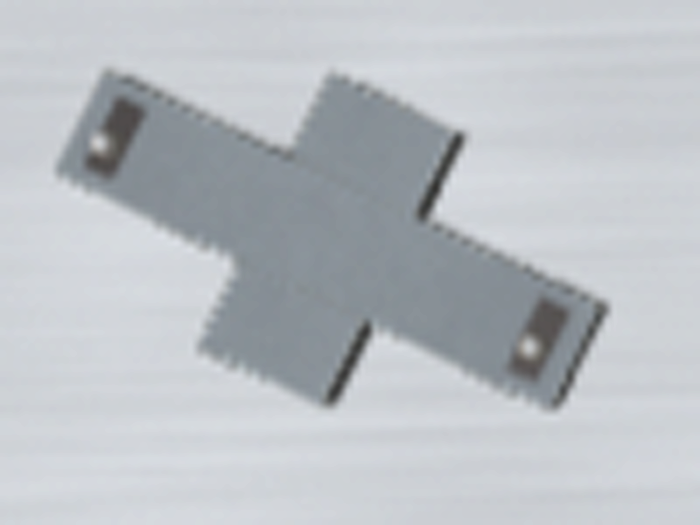

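Run:
```python
from h import *
g=np.load('t0.npz')
def P(x,y,ox,oy,s,z): k=.5-.5/s; return atz(g,x/s+ox-k,y/s+oy-k,z)
T=lambda x,y,z:P(x,y,350,208,7,z)
S=lambda x,y,z:P(x,y,150,196,7,z)
B=lambda x,y,z:P(x,y,0,0,1.4,z)
pr=lambda n,*a:print(n,*[np.round(v,4) for v in a])
L=T(111,236,.004);earL=np.mean([T(*p,.004) for p in[(75,190),(155,200),(148,278),(68,270)]],0)
earR=np.mean([T(*p,.004) for p in[(530,237),(615,243),(610,324),(526,317)]],0)
tip=T(354,63,.004);back=T(338,458,.029)
pr('tray',L,earL,earR,tip,back,(earL+earR)/2)
d=earL-earR;print(np.hypot(*d[:2]),'yaw',np.arctan2(-d[0],d[1]), 'tip-back',np.arctan2((tip-back)[1],(tip-back)[0]),np.hypot(*(tip-back)[:2]))
pl=S(100,143,.048);q=S(531,346,.048);d=pl-q
pr('pegs',pl,q,(pl+q)/2,np.hypot(*d[:2]),np.arctan2(-d[0],d[1]))
c=[S(*p,.03) for p in[(108,70),(608,305),(555,408),(58,172)]]
pr('stand',np.mean(c,0));d=(c[0]+c[3]-c[1]-c[2])/2;print(np.hypot(*d[:2]),np.arctan2(-d[0],d[1]))
# depth check stand top
pr('dep',dep(g,150+330/7,196+240/7))
c=[B(*p,.06) for p in[(371,282),(451,258),(478,336),(397,362)]]
pr('bin',np.mean(c,0),*c)
for n,p in dict(caseA=(461,396),clear=(387,396),cb=(368,210),cc=(457,203),tube=(300,218),sand=(546,203),vb=(172,391)).items(): pr(n,B(*p,.03))
```

```text
tray [ 0.4728 -0.1894  0.004 ] [ 0.4735 -0.1896  0.004 ] [ 0.4481 -0.3874  0.004 ] [ 0.545  -0.2989  0.004 ] [ 0.3765 -0.2747  0.029 ] [ 0.4608 -0.2885  0.004 ]
0.1994275041675584 yaw -0.127906276339652 tip-back -0.142819035902355 0.17026822647680875
pegs [0.5629 0.4079 0.048 ] [0.473  0.2293 0.048 ] [0.518  0.3186 0.048 ] 0.1999 -0.4661
stand [0.5213 0.3153 0.03  ]
0.23504645034106858 -0.46737739163586567
dep [0.5193 0.3147 0.0301]
bin [0.5366 0.0023 0.06  ] [0.5964 0.111  0.06  ] [ 0.6422 -0.0572  0.06  ] [ 0.4781 -0.1067  0.06  ] [0.4296 0.062  0.06  ]
caseA [ 0.3541 -0.0708  0.03  ]
clear [0.3586 0.0844 0.03  ]
cb [0.7568 0.1141 0.03  ]
cc [ 0.767  -0.0787  0.03  ]
tube [0.7433 0.2609 0.03  ]
sand [ 0.7617 -0.2713  0.03  ]
vb [0.3821 0.5343 0.03  ]
```

View pics/c_bin.png

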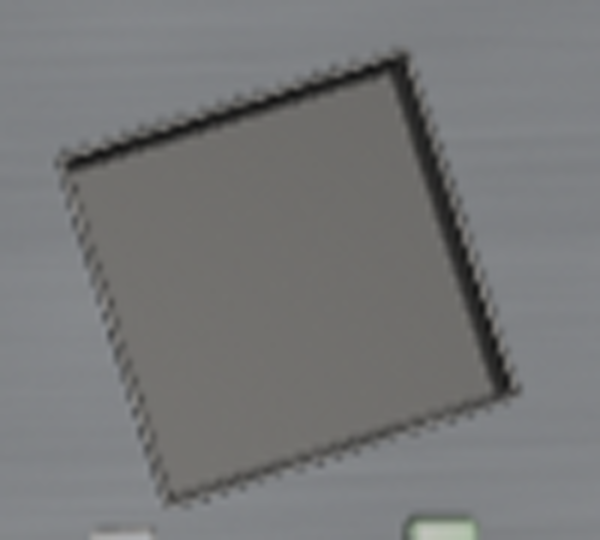

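```bash
cat >> h.py <<'E'
from scipy.spatial.transform import Rotation as Ro
def tcp(p,yaw,pitch=0,s=1,h=.069):
    "TCP pose for tray origin p, yaw, spout-down pitch"
    R=Ro.from_euler('ZY',[yaw,pitch]).as_matrix()
    x,y,z=R.T
    q=Ro.from_matrix(np.c_[s*y,s*x,-z]).as_quat()
    return np.array(p)+h*z,[q[3],*q[:3]]
def tcp_sp(sp,yaw,pitch,s=1):
    R=Ro.from_euler('ZY',[yaw,pitch]).as_matrix()
    return tcp(np.array(sp)-R@[.085,0,0],yaw,pitch,s)
TR=np.array([.4608,-.2885,0]);TY=-.130
BIN=np.array([.5366,.0023,0]);ST=np.array([.5213,.3153,0]);SY=-.467
E
python3 - <<'E'
from h import *
np.set_printoptions(precision=2,suppress=True)
for s in(1,-1):
    print('pick',s,inverse_kinematics(*tcp(TR,TY,0,s)))
    for k in(0,np.pi): 
        print('place',s,k,inverse_kinematics(*tcp(ST+[0,0,.03],SY+k,0,s)))
    for d in range(-180,180,30):
        y=np.radians(d);sp=BIN-.05*np.array([np.cos(y),np.sin(y),0])+[0,0,.08]
        r=[inverse_kinematics(*tcp_sp(sp,y,np.radians(a),s)) for a in (0,25,50)]
        if all(v is not None for v in r): print(d,*r)
print(state()['time'])
E
```

```text
pick 1 [-0.62 -0.03  1.64 -0.    1.53 -0.49]
place 1 0 [ 0.49  0.13  1.42 -0.    1.59  0.96]
place 1 3.141592653589793 [ 0.49  0.13  1.42 -0.    1.59 -2.19]
-120 [ 0.14  0.13  1.33 -0.    1.68  2.23] [-0.14 -0.14  1.61  0.4   1.51  1.96] [-0.47 -0.24  1.84  0.87  1.51  1.59]
-90 [ 0.19 -0.03  1.5  -0.    1.67  1.76] [-0.15 -0.08  1.55  0.44  1.72  1.48] [-0.43  0.05  1.56  0.82  1.87  1.25]
-60 [ 0.18 -0.23  1.68 -0.    1.69  1.23] [-0.13 -0.01  1.49  0.37  1.92  1.  ] [-0.32  0.29  1.29  0.66  2.17  0.93]
-30 [ 0.08 -0.39  1.81 -0.    1.72  0.61] [-0.1   0.03  1.44  0.2   2.06  0.49] [-0.19  0.46  1.09  0.38  2.4   0.51]
0 [-0.08 -0.46  1.86 -0.    1.74 -0.08] [-0.05  0.04  1.43 -0.03  2.1  -0.06] [-0.04  0.51  1.01 -0.05  2.49 -0.07]
30 [-0.23 -0.4   1.81 -0.    1.72 -0.76] [-0.01  0.03  1.44 -0.25  2.04 -0.61] [ 0.1   0.46  1.09 -0.47  2.37 -0.63]
60 [-0.31 -0.23  1.68 -0.    1.69 -1.36] [ 0.02 -0.01  1.49 -0.39  1.88 -1.11] [ 0.23  0.3   1.29 -0.71  2.11 -1.02]
90 [-0.3  -0.04  1.51 -0.    1.67 -1.87] [ 0.03 -0.07  1.55 -0.44  1.67 -1.59] [ 0.32  0.06  1.55 -0.84  1.78 -1.33]
120
[... 725 characters left out ...]
18 -0.23  1.68 -0.    1.69 -1.92] [-0.13 -0.01  1.49  0.37  1.92 -2.14] [-0.32  0.29  1.29  0.66  2.17 -2.21]
30 [-0.23 -0.4   1.81 -0.    1.72  2.38] [-0.01  0.03  1.44 -0.25  2.04  2.53] [ 0.1   0.46  1.09 -0.47  2.37  2.52]
60 [-0.31 -0.23  1.68 -0.    1.69  1.78] [ 0.02 -0.01  1.49 -0.39  1.88  2.03] [ 0.23  0.3   1.29 -0.71  2.11  2.12]
90 [-0.3  -0.04  1.51 -0.    1.67  1.27] [ 0.03 -0.07  1.55 -0.44  1.67  1.55] [ 0.32  0.06  1.55 -0.84  1.78  1.81]
120 [-0.24  0.13  1.33 -0.    1.68  0.8 ] [ 0.02 -0.14  1.61 -0.38  1.46  1.06] [ 0.33 -0.24  1.83 -0.87  1.41  1.46]
150 [-0.15  0.24  1.21 -0.    1.69  0.37] [-0.02 -0.19  1.65 -0.21  1.3   0.52] [ 0.2  -0.55  2.06 -0.65  1.    0.9 ]
0.1
```

Run:
```python
from h import *
move_to(*tcp(TR+[0,0,.1],TY)); p,q=tcp(TR,TY); move_l(p,.08); 
print(state()['time'],state()['ft_force']); close(); s=state(); print(s['time'],s['finger_gap'],s['ft_force'])
move_l(p+[0,0,.09],.08); s=state(); print(s['time'],s['finger_gap'],s['ft_force'],s['moment'],s['ee_pos'])
y=np.radians(60);sp=BIN-.05*np.array([np.cos(y),np.sin(y),0])+[0,0,.10]
move_to(*tcp_sp(sp,y,0)); s=state(); print(s['time'],s['finger_gap'],s['ft_force'],s['moment'])
snap('scene','s1',s=1.4)
```

```text
4.525 [-0.62049611 -0.06348245 -0.54373471]
5.675 0.011815427172229083 [-1.73981191  0.27929257  1.82038586]
6.95 0.011957866272433464 [ 0.18356529 -0.36341909 -8.07108338] [-0.09548129  0.08583604 -0.0125242 ] [ 0.46047391 -0.28831509  0.15805707]
7.7917 0.011883801522149164 [ 0.61759417 -0.0984717  -7.78491439] [ 0.01085667 -0.05182365 -0.006563  ]
```

View pics/s1.png

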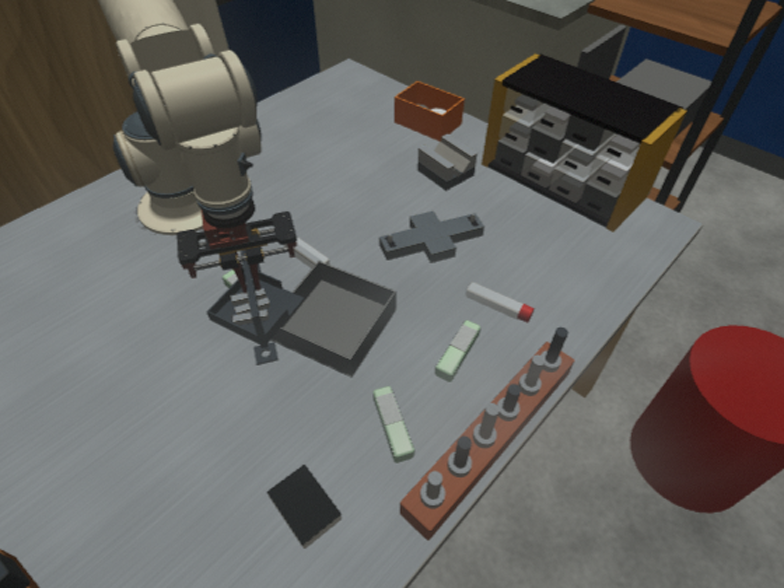

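The tray is held level with the three bits at (250,303), and the spout is over the bin at (300,300). Next I tip it.

Run:
```python
from h import *
y=np.radians(60);b=BIN-.05*np.array([np.cos(y),np.sin(y),0])
for a,z in((12,.09),(24,.08),(34,.078),(44,.078),):
    p,q=tcp_sp(b+[0,0,z],y,np.radians(a)); move_l(p,.08,q)
    s=state(); print(a,s['time'],s['finger_gap'],s['ft_force'])
hold(.6); print(state()['ft_force'])
snap('scene','s2',(130,130,330,280),4)
```

```text
12 8.2083 0.011434188540288047 [ 0.2159193  -0.41646081 -7.73398816]
24 8.6 0.011750543397253432 [-0.24355452 -0.14975748 -7.39856685]
34 8.9833 0.011639558930943938 [-0.21546704  0.68527564 -4.68631783]
44 9.375 0.012003922628751053 [-0.79263261  0.06760424 -4.81720294]
[-0.84964044  0.34490803 -5.34155344]
```

View pics/s2.png

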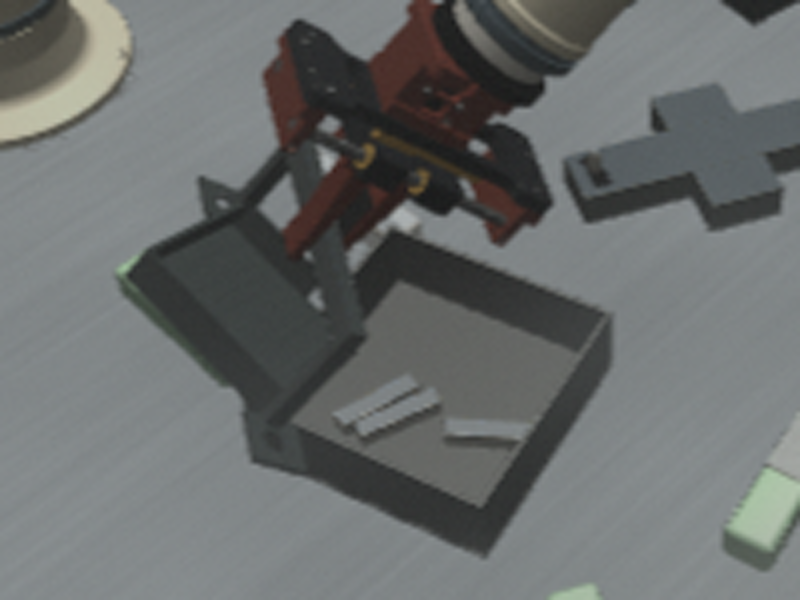

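All three bits lie on the bin floor, at (375,405), (398,412) and (487,430). Next I level the tray and hover it over the stand.

```bash
cat >> h.py <<'E'
PEG=np.array([.5177,.3178,0])
E
python3 - <<'E'
from h import *
y=np.radians(60);b=BIN-.05*np.array([np.cos(y),np.sin(y),0])
for a,z in((25,.09),(0,.12)):
    p,q=tcp_sp(b+[0,0,z],y,np.radians(a)); move_l(p,.1,q)
move_l(p+[0,0,.05],.15)
move_to(*tcp(PEG+[0,0,.11],SY)); p,q=tcp(PEG+[0,0,.060],SY); move_l(p,.08); hold(.3)
s=state(); print(s['time'],s['finger_gap'],s['ft_force'],s['moment'],s['ee_pos']-p)
snap('top','t3',(150,190,250,265),7)
E
```

```text
14.6583 0.01188364600519216 [-0.56682618 -0.84766613 -5.02204842] [-0.05784401  0.09223441  0.03833875] [0.00022393 0.00014171 0.00062935]
```

View pics/t3.png

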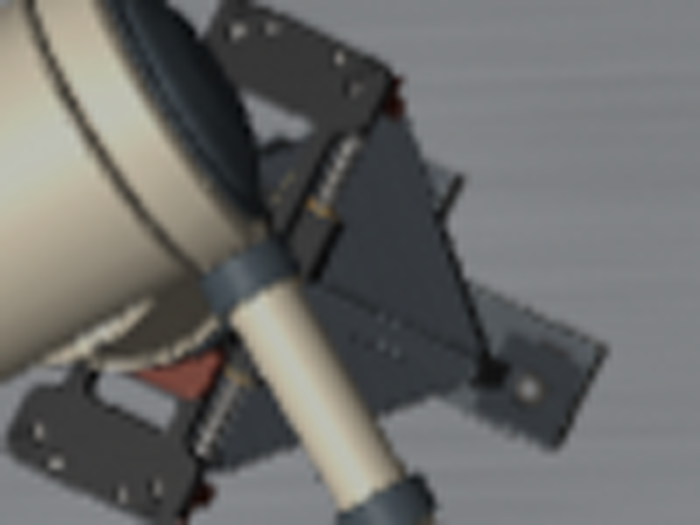

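Run:
```python
from h import *
a=np.load('t3.npz')['frame'][232:258,210:244]
f=lambda a,s,al:cv2.convertScaleAbs(cv2.resize(a,None,fx=s,fy=s,interpolation=cv2.INTER_CUBIC),alpha=al)
A=f(a,14,2)
g=snap('scene','s3'); B=f(g['frame'][140:200,255:355],7,1.8)
B=B[:420]; A=cv2.copyMakeBorder(A,0,0,0,700-A.shape[1],cv2.BORDER_CONSTANT)
cv2.imwrite('pics/c3.png',np.vstack([cv2.resize(A,None,fx=.8,fy=.8),cv2.resize(B,None,fx=.8,fy=.7)][:2]) if 0 else np.vstack([A[:,:],B[:230]]))
```

```text
(no output)
```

View pics/c3.png

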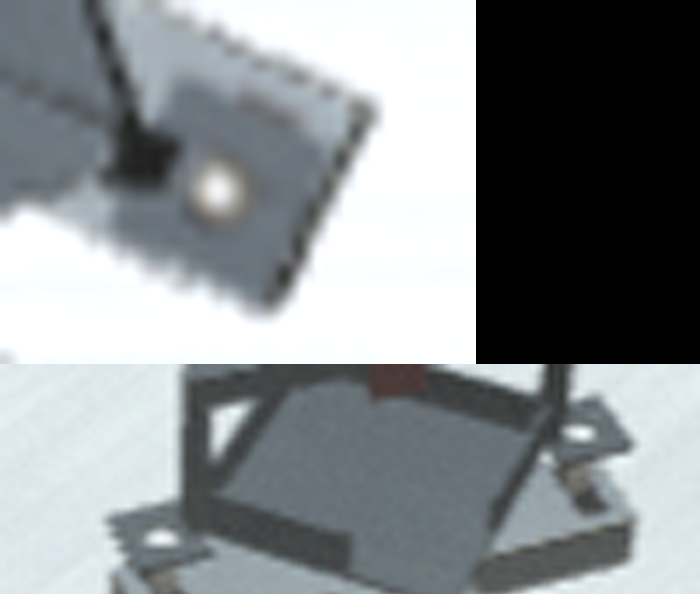

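Run:
```python
from h import *
g=np.load('t3.npz'); s=state()
R=Ro.from_euler('Z',SY).as_matrix()
o=s['ee_pos']-[0,0,.069]; print('origin',o,'hole_r exp',o+R@[0,-.1,0])
P=lambda x,y,z:atz(g,210+x/14-.464,232+y/14-.464,z)
hr=P(220,192,o[2]+.004);pg=P(217,190,.048)
print('ear',hr,'peg',pg,'peg-ear stand frame',R.T@(pg-hr),'peg-FK',R.T@(pg-(o+R@[0,-.1,0])))
g=np.load('s3.npz')
Q=lambda x,y,z:atz(g,255+x/7-.43,140+(y-364)/7-.43,z)
for n,p,h in(('L',(580,432),None),('R',(160,538),None)):
    w=Q(*p,o[2]+.004);print(n,w,R.T@(w-o))
```

```text
origin [0.51781499 0.31786207 0.06031331] hole_r exp [0.47279404 0.22856977 0.06031331]
ear [0.4720731  0.22780315 0.06431331] peg [0.47276019 0.23049508 0.048     ] peg-ear stand frame [-0.00059842  0.00271302 -0.01631331] peg-FK [-0.00089701  0.00170391 -0.01231331]
L [0.56368162 0.40229516 0.06431331] [0.00294278 0.09604184 0.004     ]
R [0.47433275 0.22367717 0.06431331] [ 0.00357665 -0.10367597  0.004     ]
```

```bash
cat > feel.py <<'E'
from h import *
R=Ro.from_euler('Z',SY).as_matrix()
def down(dx,dy,z0,z1,step=.002,lim=6):
    s=state();o=PEG+R@[dx,dy,0]
    p,q=tcp(o+[0,0,z0],SY);move_l(p,.04,q);hold(.25);f0=R.T@state()['ft_force']
    z=z0
    while z>z1:
        z-=step;p,q=tcp(o+[0,0,z],SY);move_l(p,.02,q);hold(.05);s=state();f=R.T@s['ft_force']-f0
        print(f"{s['time']:.2f} {z:.4f}",np.round(s['ee_pos']-p,4),np.round(f,1),np.round(R.T@s['moment'],2))
        if np.linalg.norm(f)>lim: return z
    return z
E
python3 - <<'E'
from feel import *
down(-.0006,.0023,.056,.036)
E
```

```text
15.57 0.0540 [-0.0001 -0.     -0.0001] [-0.6 -0.1 -0.3] [-0.06  0.03  0.01]
15.88 0.0520 [-0.0001 -0.     -0.0001] [-1.  -0.6 -0.1] [-0.13 -0.01 -0.  ]
16.18 0.0500 [-0.0001 -0.     -0.0001] [-1.  -0.1 -0.9] [-0.07 -0.01  0.04]
16.48 0.0480 [-0.0001 -0.     -0.0001] [-0.5 -0.7 -0.2] [-0.1   0.08  0.03]
16.77 0.0460 [-0.     -0.     -0.0001] [-0.3  0.5 -0.4] [-0.08  0.05  0.01]
17.07 0.0440 [-0.     -0.     -0.0001] [-1.   0.3  0.3] [-0.06  0.04  0.01]
17.38 0.0420 [-0.0001 -0.     -0.0001] [-1.2  0.2 -0.4] [-0.1   0.02 -0.02]
17.68 0.0400 [-0.     -0.     -0.0001] [-0.5  0.3  0. ] [-0.12  0.09 -0.02]
17.98 0.0380 [-0.     -0.     -0.0001] [-0.3  1.  -0.2] [-0.08 -0.03  0.01]
18.27 0.0360 [-0.     -0.     -0.0001] [-0.6 -0.2 -1.2] [-0.06  0.03 -0.02]
```

Run:
```python
from feel import *
z=down(-.0006,.0023,.036,.0285,.001,8)
hold(.2); gripper_open(); s=state();print(s['time'],s['ft_force'],s['finger_gap'])
move_l(s['ee_pos']+[0,0,.12],.1); snap('top','t4',(150,190,250,265),7)
g=snap('scene','s4')
f=lambda a,s,al:cv2.convertScaleAbs(cv2.resize(a,None,fx=s,fy=s,interpolation=cv2.INTER_CUBIC),alpha=al)
cv2.imwrite('pics/c4.png',f(g['frame'][130:260,190:360],4.6,1.4))
```

```text
19.07 0.0350 [-0.     -0.     -0.0001] [-0.3 -0.7 -0. ] [-0.13  0.01 -0.04]
19.38 0.0340 [-0.     -0.     -0.0001] [-0.   0.2 -0.7] [-0.1   0.02 -0.07]
19.68 0.0330 [-0.     -0.     -0.0001] [ 0.3  0.6 -0.9] [-0.1   0.01 -0.01]
19.98 0.0320 [-0.     -0.     -0.0001] [ 0.   0.2 -2.1] [-0.08  0.05 -0.09]
20.27 0.0310 [ 0.     -0.     -0.0001] [ 0.9 -0.2  0. ] [-0.11  0.01 -0.04]
20.57 0.0300 [0.0001 0.     0.0001] [ 0.9  1.  -0.3] [0.01 0.01 0.  ]
20.88 0.0290 [0.0001 0.     0.001 ] [-1.3 -1.9  6.7] [-0.44  0.29  0.01]
21.18 0.0280 [0.0002 0.0001 0.002 ] [-1.8 -3.8 11.5] [-0.81  0.54  0.05]
22.6083 [0.24858189 0.83302983 0.58743899] 0.08722304464232342
```

View pics/c4.png

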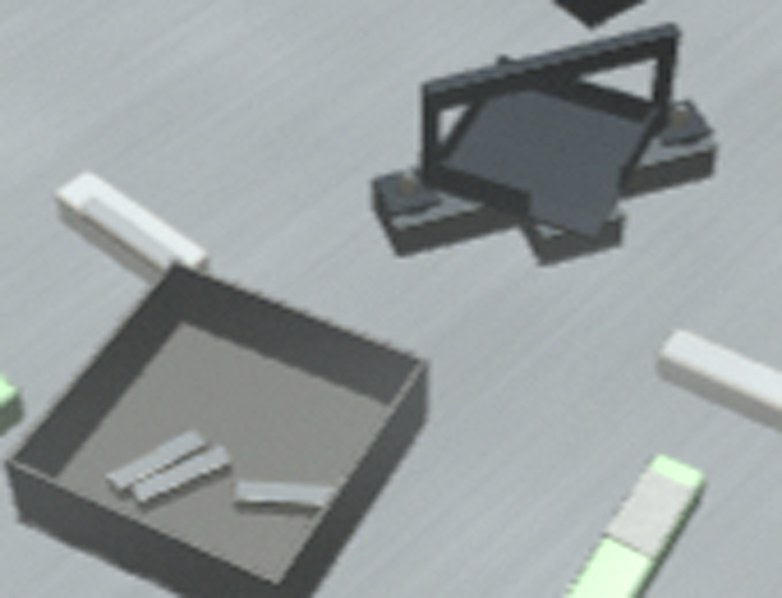

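The tray sits flat on the stand, with peg tips through both ears at (407,180) and (675,112). The three bits are still in the bin and the gripper is clear, so I hand in.

```bash
python3 -c "
from bench import *
hold(.3);print(state()['time'],state()['ft_force']);job_done()"
```

```text
24.3583 [0.47423282 0.04263893 0.20688032]
the job is handed in; nothing more can be done
```

I poured all three bits through the notch into the bin and set the empty tray on its stand. I then let go and handed the job in at 24.4 s of the 54 s allowed; no verdict was reported.

- **Pour:** I held the tray by the middle of its handle and tipped it about the spout to 44°. The next two camera views showed all three bits lying on the bin floor.
- **Seating:** From the hover pictures I shifted the tray about 2.3 mm along the peg line. It then went down past both pegs without touching them and met the stand at 30 mm above the bench. The most I pressed on it was about 12 N.
- **Last picture:** It showed the tray flat on the stand with a peg through each ear, the bits in the bin, and the gripper raised clear. Wrist force was near zero.
- **Other objects:** The cases and the tube in view looked undisturbed, and the arm passed well above them. I did not re-measure the bystanders.
- **One disagreement:** At hover, the scene camera put the ear holes about 3–4 mm away from where the arm's own position put them. The clean descent showed this did not matter.

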